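# Set the mortar mixer to its third speed by counting clicks and start it

### The job

Set the mortar mixer running at its third speed: the numbers have worn off the console, so push the selector lever round with a fingertip, first back anticlockwise to the off stop, then three clicks clockwise from there, and let it rest in that click. Then press the round start button all the way down and let it come back up. Push gently, with the closed fingertips against one side of the lever and never straddling or pinching it; do not press start before the speed is set, never press the square stop button, and leave everything else standing where it is.

Things in the scene. Friction and masses are not known exactly. Their poses are not given: they have to be found in the camera images.
- console: Mixer control console: white box 170 (x) by 300 (y) by 80 mm high, fixed on the bench. Origin: centre of its underside; x points away from the operator, y to the operator's left, z up. On its level top: the selector at x 15, y 45 mm; round start button at x -42, y -105; square stop button at x 42, y -105. Tall bottles near it keep 190 mm or more from selector axis and buttons.
- selector_axis (a point): Where the selector's vertical axis meets the console's top panel, 80 mm above the bench; frame parallel to the console's. The selector is a black hub 36 mm across, 29 mm high above the panel, with one straight lever 12 mm wide. Six flat pips around it mark the positions (the longer one is off). The panel within 75 mm of the axis is otherwise clear.
- lever_tip (a point): Outer end of the selector's pointer lever at its top face: 55 mm from the selector axis, 27 mm above the panel; turns with the lever, its x pointing outwards along the lever, z up. The lever's sides are upright, from 5 to 27 mm above the panel.
- selector (a joint): Selector angle, rad: 0 at off, growing clockwise from above. At q the lever points 75 degrees minus q from console x towards console y. Six detents 0.524 (30 degrees) apart: off 0, speeds 1-5 at 0.524, 1.047, 1.571, 2.094, 2.618; hard stops just beyond the ends. 2 to 3 N on the lever takes it over the crest half-way to the next detent; it then snaps on into that by itself and stays.
- start (a joint): Travel of the round start button in m: 0 up, 0.006 fully down; springs back when let go. It counts as pressed beyond 0.0045. About 5 N takes it fully down.
- start_top (a point): Centre of the top of the round start button's cap, 28 mm across, 22 mm above the panel when up; it is pressed straight down. Its round housing is 44 mm across and 12 mm high.
- stop (a joint): Travel of the square stop button in m: 0 up, 0.006 down. Not to be pressed. Cap 32 mm square, its top 22 mm above the panel when up, on a housing 46 mm square.
- tin: Small aluminium tin, 38 mm across, 24 mm high, loose on the console; origin at the centre of its underside. Leave alone.
- mould: Steel mould ring, 80 mm across, 40 mm high, loose on the bench right of the console; origin at the centre of its underside. Leave alone.
- core: Concrete core, 50 mm across, 50 mm high, left of the console; origin at the centre of its underside. Leave alone.
- amber_bottle: Amber bottle, 90 mm across, 200 mm high, left of the console; origin at the centre of its underside. Leave alone.
- clear_bottle: Clear bottle, 90 mm across, 200 mm high, right of the console; origin at the centre of its underside. Leave alone.
- dish: White dish, 84 mm across, 32 mm high, beyond the console; origin at the centre of its underside. Leave alone.
- steel_cup: Steel cup, 70 mm across, 75 mm high, beyond the console on the left; origin at the centre of its underside. Leave alone.

How it is judged (in metres and radians):
On the way, in this order (a step that is already met when the one before it is completed fails the run):
1. the selector is turned back to the off stop (value of joint selector below 0.13 rad), for 0.2 s.
2. the selector rests in the third click from off (value of joint selector between 1.4408 and 1.7008 rad and velocity of joint selector between -0.1 and 0.1 rad/s), for 0.2 s.
3. start is pressed down (value of joint start above 0.0045 m), for 0.03 s.
At the end, for the whole second after the job is handed in: The selector stands in the third click from off (within 0.13 rad of 1.571), the start button is up again after having been pressed beyond 4.5 mm, the stop button is up, and the loose things stand still (each within 20 mm of where it began) (value of joint selector between 1.4408 and 1.7008 rad and value of joint each of start, stop below 0.0015 m and linear speed of each of tin, mould, core, amber_bottle, clear_bottle, dish, steel_cup below 0.02 m/s); the robot touches nothing.
It fails at once if start is pressed while the selector is not in the third click (value of joint start above 0.003 m and not (value of joint selector between 1.4408 and 1.7008 rad)).
It fails at once if the fingers straddle or pinch the lever instead of pushing one side (y of the grasp point in the frame of lever_tip between -0.008 and 0.008 m and x of the grasp point in the frame of lever_tip between -0.075 and 0.005 m and z of the grasp point in the frame of lever_tip below 0.013 m).
It fails at once if the stop button is pressed (value of joint stop above 0.003 m).
It fails at once if the selector or the start button is pushed with over 25 N (contact force between the fingers and selector above 25 N or contact force between the fingers and start above 25 N).
It fails at once if a loose thing is lifted, knocked or shifted by more than 20 mm (distance of any of tin, mould, core, amber_bottle, clear_bottle, dish, steel_cup from where it was at the start of the episode above 0.02 m).
It also fails if it takes over 69 s, if anything falls off the work surface, if the arm or the gripper's body presses on something with over 40 N, if the wrist force passes 120 N, or if a joint passes its speed limit or range.

### The arm

A 6-joint arm with a two-finger parallel gripper is mounted at the origin on the work surface. World frame = base frame: x ahead of the robot, y to its left, z up, the work surface at z = 0. Lengths are in m, angles in degrees, forces in N, time in s.
With the tool pointing down it reaches from about 0.25 to 0.725 m from the base axis. Payload 9.7 kg.
Tool frame: the origin (TCP) lies midway between the tips of the shut fingers; the grasp point (between the pads) lies 19 mm behind it; z points along the fingers, y is the line along which they close (so a half turn about z gives the same grasp; the last joint's range is limited). The gripper opens to 85 mm and grips with 20 to 120 N. Pads are 22 mm wide; open, the fingers measure 114 mm over their backs; the gripper's body (76 mm by 85 mm) begins 54 mm behind the grasp point. The pads swing forward as they close: fully open they stand 13 mm farther back than shut.
Start: joints at [-74.886, 4.979, 10.078, 95.1, 0, 90], TCP at [0.143, -0.531, 0.231] pointing down, gripper open.
Joint ranges: [-179.16, 179.16], [-48.56, 103.87], [-65.8, 70.77], [-126.05, 130.52], [-82.76, 87.17], [-180, 180]. Speed limits (degrees/s): [127.2, 127.2, 147.25, 180, 180, 180].

### API

Orientations are given as [roll, pitch, yaw] about the fixed x, y, z axes, in that order (R = Rz(yaw) Ry(pitch) Rx(roll)).
In Python, from workcell import bot gives the robot as it stands. The module is installed in compiled form; this text tells all that it offers.
- The arm moves only by the tool send_rows, never from a script. Its argument "moves" is one flat list of numbers, 7 for each row, row after row: the shift along the world's x, y, z normalised to -1 to 1, where 1 is 0.025 m, then the turn, a rotation vector about the world's x, y, z normalised to -1 to 1, where 1 is 0.15 rad, then the closure, from -1 (fully open) to 1 (shut), so that 0 is half open. A call has 1 to 8 rows; each row shifts and turns the commanded pose from where the row before left it; what a row does not reach is not made up. A row lasts 1/8 s, in which the tool goes at most 62.5 mm and 10.7 degrees, less where a joint would pass 70% of its speed; a pose out of reach is approached as far as the arm can. A call with a number of a shift or a turn outside -1 to 1 is refused whole. A call with a gripper value outside its range is refused whole. The fingers move at their own pace and stop on an object; "squeeze" is the grip in N (left out, the last holds). Time passes only in rows, so rows that do not move let the fingers close. It gives the time, the measured TCP pose, the force, the opening and the grip force at its end, in the units of the state.
- bot.get_obs(): the state, without advancing time (a new reading comes with each control period).
- bot.camera(name): name is "side" or "top" or "wrist"; returns a dict with "color" (400x640x3 uint8, red, green, blue), "camera_matrix" (3x3 intrinsics, pixels), "R" (3x3) and "t" (3): a world point X has camera coordinates R X + t. Camera axes: x right, y down, z forward; pixel columns grow to the right and rows downward; lengths in m; the calibration is good to about 2 mm. The wrist camera is an equidistant fisheye: a pixel r from the principal point sees the ray r / f radians off the axis. A picture is of the moment at which its call begins. There is no depth.
- bot.job_done(): hands the job in; it is judged then, once.
Trained networks look in the newest picture that a camera, given by its name, has taken for a name from the list of things; names that differ only in an ending like _2 or _b are one class to them, and where a whole thing is asked for, a point or a joint stands for the part that bears it (a point fixed in the world has none). Each returns a list of dicts, best first, with "p" (0 to 1); they miss things now and then, are a little off and sometimes report something else, mostly with a low value. They report only what shows in the picture. A call takes as long as a camera call.
- bot.boxes_of(camera, query): "extent" ([left, top, right, bottom] in pixels, round what is visible of it).
- bot.trace(camera, query): "region" (400x640 bool, what is visible of it) and "extent" ([left, top, right, bottom] in pixels, round what is visible of it).
- bot.landmark_of(camera, query): "pixel" ([column, row] in pixels: a listed point, or the origin of a listed thing).
The state is a dict: "time": time; "q": joint angles; "qd": joint speeds; "joint_efforts": joint torques, N m; "ee_pos": TCP position; "tcp_rot": TCP orientation; "wrist_force": force on the tool from outside, world axes, zero at the start; "torque": the same for the moment, N m; "opening": finger opening in m; "grasp_force": force on a finger pad.
Only numpy, scipy, OpenCV 4.12 (cv2) and the standard library are available. Lean on these libraries where they do the work, as an engineer would, in place of code of your own. Each camera call takes 0.05 s, during which the arm holds its last target. There are 200 camera calls.

## Working session

There is one attempt and no reset: what is moved stays moved. The work goes in short steps, Python scripts to look and compute and a tool call to move; the robot and the scene stay as the last step left them, time stands still between calls to the robot, and variables do not carry over. Pictures are saved under pics/ and viewed, at most 10 in all, crops included, and the job is handed in when it is done.

Besides the shell and the picture viewer there is one more tool, called after "Call:" as name(argument=value, ...) on one line, values as JSON. send_rows: Moves the arm, as the interface text tells. Its arguments: {"type":"object","properties":{"moves":{"type":"array"},"squeeze":{"type":"number"}},"required":["moves"]}

```bash
mkdir -p pics
cat > h.py <<'E'
import numpy as np, cv2
from workcell import bot
def ray(c,px):
    K=c["camera_matrix"];R=np.array(c["R"]);t=np.array(c["t"])
    d=R.T@np.linalg.inv(K)@np.array([px[0],px[1],1.]);return -R.T@t,d
def at_z(c,px,z):
    o,d=ray(c,px);return o+d*(z-o[2])/d[2]
def proj(c,X):
    p=c["camera_matrix"]@(np.array(c["R"])@np.array(X)+np.array(c["t"]));return p[:2]/p[2]
E
python3 - <<'E'
from h import *
o=bot.get_obs();print(o["time"],o["ee_pos"],o["tcp_rot"],o["opening"],o["wrist_force"])
for n in("top","side"):
    c=bot.camera(n);cv2.imwrite(f"pics/{n}0.png",c["color"][:,:,::-1])
    for q,z in(("selector_axis",.08),("lever_tip",.107),("start_top",.102),("console",0),("tin",.08),("stop",.1)):
        L=bot.landmark_of(n,q) if q!="stop" else [dict(p=b["p"],pixel=[(b["extent"][0]+b["extent"][2])/2,(b["extent"][1]+b["extent"][3])/2]) for b in bot.boxes_of(n,q)]
        for l in L[:2]:print(n,q,round(l["p"],2),np.round(l["pixel"],1),at_z(c,l["pixel"],z).round(4))
E
```

```text
0.0 [ 0.14336482 -0.5307296   0.23057856] [-1.79922778e+02  7.33022061e-05  1.51167868e+01] 0.08549960752440376 [ 1.36274733  0.78036236 -0.25842657]
top selector_axis 0.71 [353.4 206.8] [ 0.5868 -0.0722  0.08  ]
top selector_axis 0.47 [314.7 232.8] [0.5215 0.0284 0.08  ]
top lever_tip 0.72 [364.6 188.7] [ 0.6278 -0.0993  0.107 ]
top lever_tip 0.64 [412.8 245.9] [ 0.4813 -0.2127  0.107 ]
top start_top 0.57 [412.9 244.2] [ 0.4859 -0.2144  0.102 ]
top console 0.96 [367.7 220.2] [ 0.5634 -0.1184  0.    ]
top tin 0.75 [314.9 229.9] [0.5289 0.0277 0.08  ]
top stop 0.57 [418. 210.] [ 0.572  -0.2329  0.1   ]
side selector_axis 0.55 [349.1 186.8] [ 0.583  -0.0755  0.08  ]
side selector_axis 0.2 [284.7 213.8] [0.6815 0.0739 0.08  ]
side lever_tip 0.53 [333.5 170. ] [ 0.6287 -0.0929  0.107 ]
side start_top 0.7 [332.8 168.9] [ 0.6348 -0.1046  0.102 ]
side start_top 0.49 [398.5 159. ] [ 0.4973 -0.2041  0.102 ]
side console 0.85 [365.4 210.7] [ 0.5481 -0.1022  0.    ]
side tin 0.6 [359.6 212.7] [0.5285 0.0137 0.08  ]
side stop 0.42 [335.8 254.1] [0.5232 0.1808 0.1   ]
side stop 0.41 [372.3 152.5] [ 0.5687 -0.2168  0.1   ]
```

Run:
```python
import cv2
im=cv2.imread("pics/top0.png")[130:310,250:490];cv2.imwrite("pics/topc.png",cv2.resize(im,None,fx=3.3,fy=3.3,interpolation=2)[:600,:800])
im=cv2.imread("pics/side0.png")[110:290,230:470];cv2.imwrite("pics/sidec.png",cv2.resize(im,None,fx=3.3,fy=3.3,interpolation=2)[:600,:800])
```

```text
(no output)
```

View pics/topc.png

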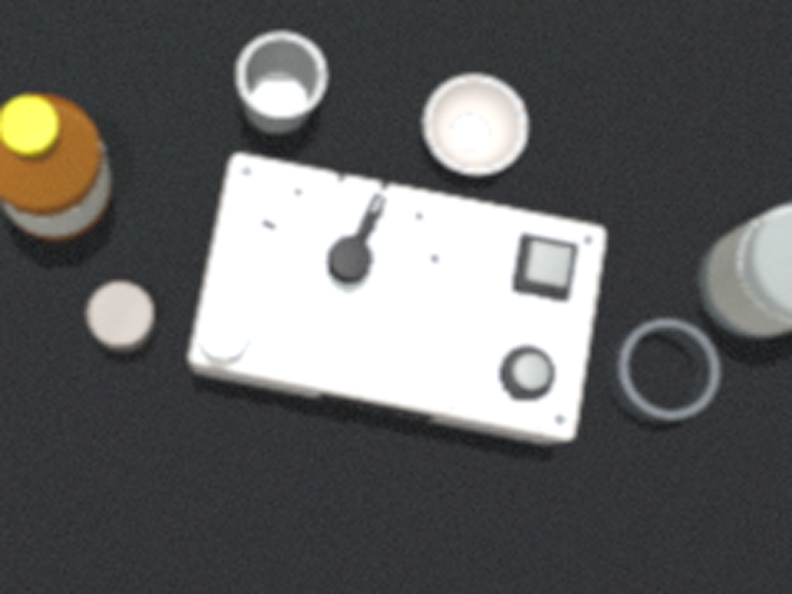

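View pics/sidec.png

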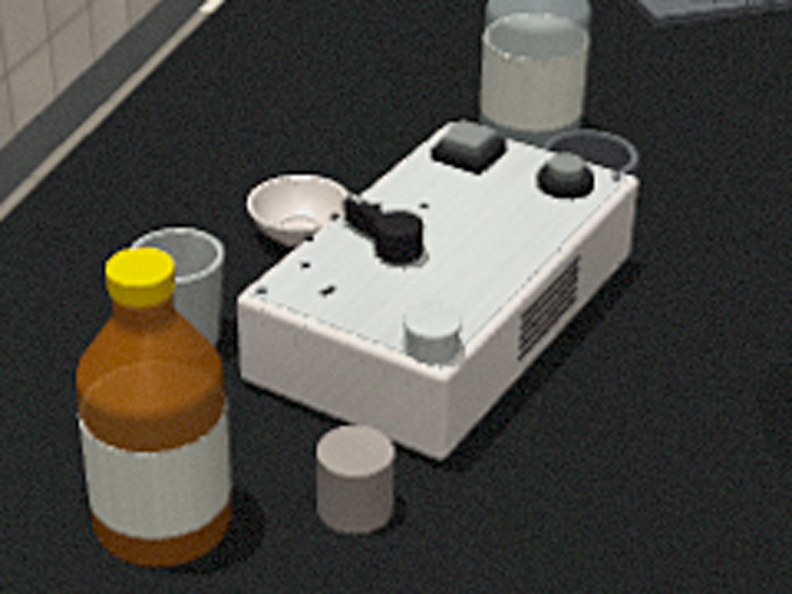

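```bash
cat >> h.py <<'E'
def c2w(p,X): 
    c,s=np.cos(p[2]),np.sin(p[2]);return np.array([p[0]+c*X[0]-s*X[1],p[1]+s*X[0]+c*X[1],X[2]])
E
python3 - <<'E'
from h import *
from scipy.optimize import least_squares
T=bot.camera("top");S=bot.camera("side")
pts={"top":[((.085,.15,.08),(235,155)),((.085,-.15,.08),(606,226)),((-.085,-.15,.08),(577,433)),((-.085,.15,.08),(191,358)),((-.042,-.105,.102),(532,370)),((.042,-.105,.102),(550,262)),((.015,.045,.109),(350,259))],
"side":[((.085,.15,.08),(240,298)),((-.085,.15,.08),(450,376)),((-.085,-.15,.08),(638,178)),((.085,-.15,.08),(457,122)),((-.042,-.105,.102),(567,161)),((.042,-.105,.102),(470,135)),((.015,.045,.109),(400,222))]}
off={"top":(T,250,130),"side":(S,230,110)}
def f(p,use=("top","side")):
    r=[]
    for n in use:
        c,a,b=off[n]
        for X,u in pts[n]: r+=list(proj(c,c2w(p,X))-np.array([a+u[0]/3.3,b+u[1]/3.3]))
    return np.array(r)
for use in(("top",),("side",),("top","side")):
    s=least_squares(f,[.57,-.11,-.2],args=(use,),loss="soft_l1");print(use,s.x,np.degrees(s.x[2]),np.abs(s.fun).max().round(2))
print(s.fun.reshape(-1,2).round(1).tolist())
p=s.x;np.save("p.npy",p)
A=c2w(p,(.015,.045,.08));print("axis",A,"start",c2w(p,(-.042,-.105,.102)),"stop",c2w(p,(.042,-.105,.102)))
for n,u in(("top",(378,200)),("side",(350,203))):
    c,a,b=off[n];t=at_z(c,(a+u[0]/3.3,b+u[1]/3.3),.107);d=t-A;print(n,"tip",t,np.hypot(*d[:2]),"q",75-np.degrees(np.arctan2(d[1],d[0])-p[2]))
t=bot.landmark_of("top","tin")[0]["pixel"];print("tin",at_z(T,t,.08))
E
```

```text
('top',) [ 0.55469572 -0.11771095 -0.21275515] -12.18997189096874 1.86
('side',) [ 0.55233952 -0.11415384 -0.21715745] -12.44220557690674 2.16
('top', 'side') [ 0.55376363 -0.11701978 -0.21271541] -12.187694973924632 2.64
[[-1.1, -0.6], [0.3, -0.0], [-0.5, 2.2], [-0.6, 2.0], [0.1, 0.3], [-0.3, 0.3], [0.2, -0.3], [-1.4, -0.7], [0.1, 0.2], [1.0, -1.3], [-2.6, -1.5], [0.0, -0.6], [-0.3, -1.5], [0.2, -0.6]]
axis [ 0.57792572 -0.07620075  0.08      ] start [ 0.4905432  -0.21078639  0.102     ] stop [ 0.57264994 -0.22852004  0.102     ]
top tip [ 0.62285018 -0.09897088  0.107     ] 0.05036552585044368 q 89.69064817133349
side tip [ 0.62058358 -0.08851224  0.107     ] 0.04439893624775828 q 78.91097746210221
tin [0.52180281 0.02936144 0.08      ]
```

Call:
send_rows(moves=[0.97, 0.86, 0, 0, 0, 0.7, 1, 0.97, 0.86, 0, 0, 0, 0.7, 1, 0.97, 0.86, 0, 0, 0, 0.7, 1, 0.97, 0.86, 0, 0, 0, 0.7, 1, 0.97, 0.86, 0, 0, 0, 0.7, 1, 0.97, 0.86, 0, 0, 0, 0.7, 1, 0.97, 0.86, 0, 0, 0, 0.7, 1, 0.97, 0.86, 0, 0, 0, 0.7, 1])

```text
time: 1.85
ee_pos: [0.3381, -0.3582, 0.2314]
tcp_rot: [180.0, 0.0, 63.4]
wrist_force: [-0.1, -0.4, 0.1]
opening: 0.0002
grasp_force: 0.0
```

Call:
send_rows(moves=[0.97, 0.86, 0, 0, 0, 0, 1, 0.97, 0.86, 0, 0, 0, 0, 1, 0.97, 0.86, 0, 0, 0, 0, 1, 0.97, 0.86, 0, 0, 0, 0, 1, 0.97, 0.86, 0, 0, 0, 0, 1, 0.97, 0.86, 0, 0, 0, 0, 1, 0.97, 0.86, 0, 0, 0, 0, 1, 0.97, 0.86, 0, 0, 0, 0, 1])

```text
time: 2.85
ee_pos: [0.5322, -0.1862, 0.2313]
tcp_rot: [180.0, 0.0, 63.2]
wrist_force: [-0.4, -0.1, -0.1]
opening: 0.0001
grasp_force: 0.0
```

Call:
send_rows(moves=[0.97, 0.86, 0, 0, 0, 0, 1, 0.97, 0.86, 0, 0, 0, 0, 1, 0.97, 0.86, 0, 0, 0, 0, 1, 0, 0, -1, 0, 0, 0, 1, 0, 0, -1, 0, 0, 0, 1, 0, 0, 0, 0, 0, 0, 1, 0, 0, 0, 0, 0, 0, 1])

```text
time: 3.72
ee_pos: [0.6043, -0.1226, 0.1824]
tcp_rot: [179.9, -0.0, 63.2]
wrist_force: [-0.8, -0.2, -0.6]
opening: -0.0001
grasp_force: 0.0
```

Run:
```python
from h import *
o=bot.get_obs();print(o["time"],o["ee_pos"],o["tcp_rot"],o["opening"],o["wrist_force"],o["q"])
c=bot.camera("wrist");cv2.imwrite("pics/w1.png",c["color"][:,:,::-1])
np.set_printoptions(suppress=True);print(c["camera_matrix"],c["R"],c["t"])
```

```text
3.725 [ 0.60433179 -0.12259973  0.18242292] [ 1.79944167e+02 -1.58272501e-02  6.32316252e+01] -5.9683346589509945e-05 [-0.75640453 -0.22147384 -0.63521907] [-1.14681095e+01  1.34831721e+01  1.42678328e+01  9.07266301e+01
  5.33146106e-04  1.05300273e+02]
[[309.70691629   0.         317.74528096]
 [  0.         309.70691629 204.23255893]
 [  0.           0.           1.        ]] [[ 0.89294647 -0.45016259  0.00049745]
 [-0.43311694 -0.85883232  0.27352654]
 [-0.12270419 -0.24446001 -0.96186433]] [-0.59527261  0.13431851  0.37651364]
```

View pics/w1.png

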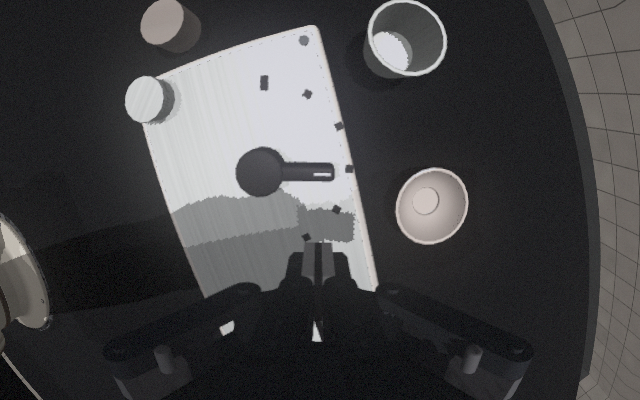

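```bash
cat >> h.py <<'E'
def wz(c,px,z):
    K=c["camera_matrix"];v=(np.array(px)-K[:2,2])/K[0,0];r=np.hypot(*v);R=np.array(c["R"])
    d=R.T@np.array([*(v/r*np.sin(r)),np.cos(r)]);o=-R.T@np.array(c["t"]);return o+d*(z-o[2])/d[2]
E
python3 - <<'E'
from h import *
from scipy.optimize import least_squares
c=bot.camera("wrist")
P=np.array([wz(c,u,.08)[:2] for u in[(264,82),(307,94),(339,126),(349,169),(336,209),(306,237)]])
f=lambda s:np.concatenate([(s[:2]+(s[2]+(s[4] if i==0 else 0))*np.array([np.cos(s[3]-i*np.pi/6),np.sin(s[3]-i*np.pi/6)])-P[i]) for i in range(6)])
s=least_squares(f,[.578,-.076,.065,1.1,0]);print(s.x,np.degrees(s.x[3]),"yaw",np.degrees(s.x[3])-75,np.abs(s.fun).max())
h=wz(c,(261,171),.109);t=wz(c,(334,172),.107);print(h,t,np.degrees(np.arctan2(t[1]-s.x[1],t[0]-s.x[0])),np.hypot(*(t[:2]-s.x[:2])))
E
```

```text
[ 5.79932331e-01 -7.61939680e-02  6.84460267e-02  1.08796835e+00
  8.05289359e-04] 62.33599470468184 yaw -12.664005295318162 0.0003383912799608535
[ 0.58329112 -0.07533764  0.109     ] [ 0.62945439 -0.10010339  0.107     ] -25.771415218528684 0.05499176731829479
```

Call:
send_rows(moves=[0, 0, -0.9, 0, 0, 0, 1, 0, 0, -0.9, 0, 0, 0, 1, 0, 0, -0.9, 0, 0, 0, 1, 0, 0, -0.9, 0, 0, 0, 1, 0, 0, 0, 0, 0, 0, 1, 0.12, 0.23, 0, 0, 0, 0, 1, 0.12, 0.23, 0, 0, 0, 0, 1, 0, 0, 0, 0, 0, 0, 1])

```text
time: 4.82
ee_pos: [0.6108, -0.1107, 0.0923]
tcp_rot: [179.9, 0.0, 63.3]
wrist_force: [-0.7, -1.8, 0.7]
opening: 0.0002
grasp_force: 0.6
```

Call:
send_rows(moves=[0.138, 0.135, 0, 0, 0, 0.7, 1, 0.123, 0.149, 0, 0, 0, 0.7, 1, 0.107, 0.161, 0, 0, 0, 0.7, 1, 0.09, 0.171, 0, 0, 0, 0.7, 1, 0, 0, 0, 0, 0, 0, 1])

```text
time: 5.45
ee_pos: [0.6218, -0.0953, 0.0915]
tcp_rot: [180.0, -0.0, 87.3]
wrist_force: [-0.8, -0.1, 0.5]
opening: 0.0001
grasp_force: 0.0
```

Run:
```python
from h import *
o=bot.get_obs();print(o["time"],o["ee_pos"],o["tcp_rot"],o["wrist_force"])
c=bot.camera("wrist");cv2.imwrite("pics/w2.png",c["color"][:,:,::-1])
```

```text
5.45 [ 0.62179449 -0.09525906  0.09150828] [ 1.79986139e+02 -9.85805979e-03  8.72965257e+01] [-0.80814718 -0.09533079  0.47005781]
```

View pics/w2.png

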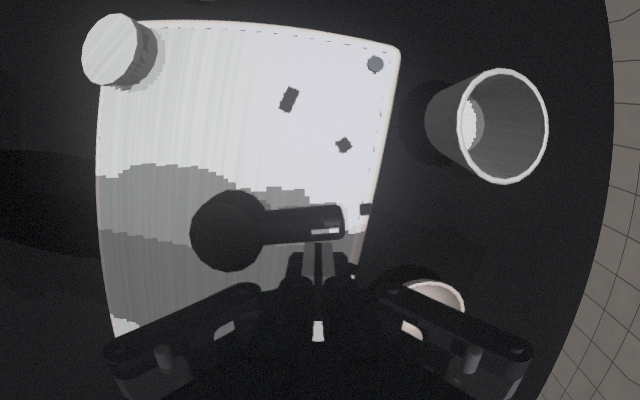

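The lever (hub at 228,230, tip at 340,222) has snapped to the next pip ahead of the fingertip, so the model holds. I'll carry on round to just short of the off detent.

Call:
send_rows(moves=[0.071, 0.18, 0, 0, 0, 0.7, 1, 0.052, 0.186, 0, 0, 0, 0.7, 1, 0.032, 0.191, 0, 0, 0, 0.7, 1, 0.012, 0.193, 0, 0, 0, 0.7, 1, 0, 0, 0, 0, 0, 0, 1])

```text
time: 6.12
ee_pos: [0.6258, -0.0767, 0.0914]
tcp_rot: [180.0, 0.0, 111.2]
wrist_force: [-1.1, 0.1, -0.1]
opening: 0.0001
grasp_force: 0.0
```

Call:
send_rows(moves=[-0.008, 0.193, 0, 0, 0, 0.7, 1, -0.028, 0.191, 0, 0, 0, 0.7, 1, -0.048, 0.187, 0, 0, 0, 0.7, 1, -0.067, 0.181, 0, 0, 0, 0.7, 1, -0.086, 0.173, 0, 0, 0, 0.7, 1, 0, 0, 0, 0, 0, 0, 1, 0, 0, 0, 0, 0, 0, 1, 0, 0, 0, 0, 0, 0, 1])

```text
time: 7.12
ee_pos: [0.6199, -0.0539, 0.0913]
tcp_rot: [-180.0, 0.0, 141.3]
wrist_force: [-0.7, 0.6, -0.1]
opening: -0.0002
grasp_force: 0.0
```

Run:
```python
from h import *
o=bot.get_obs();print(o["time"],o["ee_pos"],o["tcp_rot"],o["wrist_force"],o["q"])
c=bot.camera("wrist");cv2.imwrite("pics/w3.png",c["color"][:,:,::-1])
```

```text
7.125 [ 0.6199006  -0.05392192  0.09127767] [-1.79997961e+02  1.66148304e-03  1.41319618e+02] [-0.67358165  0.60783363 -0.08755209] [-4.97014870e+00  1.43694003e+01  5.27237690e+00  8.09027261e+01
 -2.61834200e-03  3.37102328e+01]
```

View pics/w3.png

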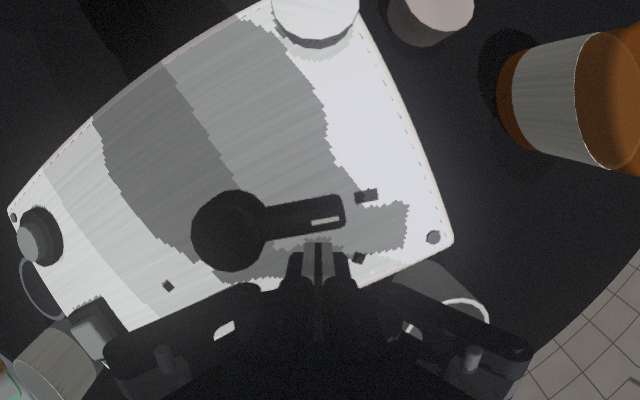

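The lever points at the long pip (366,195), so it's at off. Now I'll lift over to the other side of it.

Call:
send_rows(moves=[0, 0, 1, 0, 0, 0, 1, 0, 0, 1, 0, 0, 0, 1, 0, 0, 0, 0, 0, 0, 1, -0.93, 0.6, 0, 0, 0, 0.65, 1, -0.93, 0.6, 0, 0, 0, 0.65, 1, 0, 0, 0, 0, 0, 0, 1, 0, 0, -1, 0, 0, 0, 1, 0, 0, -1, 0, 0, 0, 1])

```text
time: 8.18
ee_pos: [0.5739, -0.0241, 0.0902]
tcp_rot: [180.0, 0.0, 152.5]
wrist_force: [1.3, -0.2, -0.5]
opening: -0.0001
grasp_force: 0.0
```

Call:
send_rows(moves=[0.23, -0.12, 0, 0, 0, 0, 1, 0.23, -0.12, 0, 0, 0, 0, 1, 0.191, -0.03, 0, 0, 0, -0.7, 1, 0.187, -0.05, 0, 0, 0, -0.7, 1, 0.181, -0.069, 0, 0, 0, -0.7, 1, 0.172, -0.088, 0, 0, 0, -0.7, 1, 0, 0, 0, 0, 0, 0, 1])

```text
time: 9.05
ee_pos: [0.6042, -0.036, 0.0922]
tcp_rot: [179.9, 0.1, 128.6]
wrist_force: [-0.7, 0.4, 0.7]
opening: 0.0002
grasp_force: 0.0
```

Call:
send_rows(moves=[0.162, -0.105, 0, 0, 0, -0.7, 1, 0.15, -0.122, 0, 0, 0, -0.7, 1, 0.137, -0.137, 0, 0, 0, -0.7, 1, 0.122, -0.15, 0, 0, 0, -0.7, 1, 0.105, -0.162, 0, 0, 0, -0.7, 1, 0, 0, 0, 0, 0, 0, 1, 0, 0, 0, 0, 0, 0, 1])

```text
time: 9.93
ee_pos: [0.6202, -0.0525, 0.0916]
tcp_rot: [180.0, 0.0, 98.7]
wrist_force: [0.1, 0.8, -0.1]
opening: 0.0003
grasp_force: 0.0
```

Run:
```python
from h import *
o=bot.get_obs();print(o["time"],o["ee_pos"],o["tcp_rot"],o["wrist_force"])
c=bot.camera("wrist");cv2.imwrite("pics/w4.png",c["color"][:,:,::-1])
```

```text
9.925 [ 0.62015268 -0.05248366  0.09161067] [1.79978756e+02 2.90887727e-03 9.86630354e+01] [ 0.05936989  0.78950854 -0.09072226]
```

View pics/w4.png

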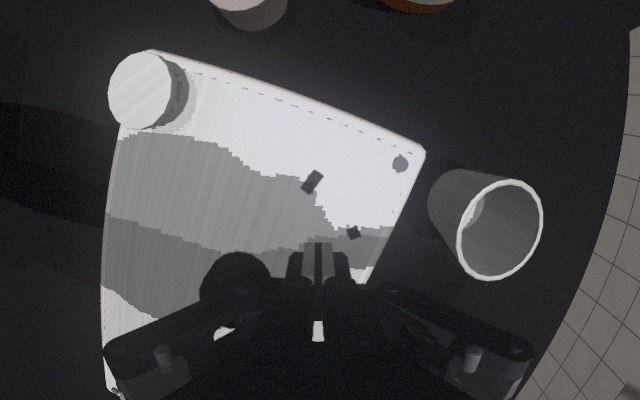

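Call:
send_rows(moves=[0.088, -0.172, 0, 0, 0, -0.7, 1, 0.069, -0.181, 0, 0, 0, -0.7, 1, 0.05, -0.187, 0, 0, 0, -0.7, 1, 0.03, -0.191, 0, 0, 0, -0.7, 1, 0.009, -0.129, 0, 0, 0, -0.465, 1, 0, 0, 0, 0, 0, 0, 1, 0, 0, 0, 0, 0, 0, 1, 0, 0, 0, 0, 0, 0, 1])

```text
time: 10.98
ee_pos: [0.6262, -0.0738, 0.0913]
tcp_rot: [180.0, -0.0, 70.5]
wrist_force: [-0.8, -0.2, -0.6]
opening: -0.0001
grasp_force: 0.0
```

Call:
send_rows(moves=[0, 0, 0, 0, 0, 0, 1, 0, 0.2, 0, 0, 0, 0, 1, 0, 0, 1, 0, 0, 0, 1, 0, 0, 1, 0, 0, 0, 1, 0, 0, 1, 0, 0, 0, 1, -1, 0, 1, 0, 0, 0, 1, -1, 0, 0, 0, 0, 0, 1, -1, 0, 0, 0, 0, 0, 1])

```text
time: 11.98
ee_pos: [0.5506, -0.0687, 0.1917]
tcp_rot: [180.0, -0.0, 70.4]
wrist_force: [0.1, 0.3, 0.1]
opening: 0.0002
grasp_force: 0.0
```

Run:
```python
from h import *
o=bot.get_obs();print(o["time"],o["ee_pos"],o["tcp_rot"],o["wrist_force"])
c=bot.camera("wrist");cv2.imwrite("pics/w5.png",c["color"][:,:,::-1])
```

```text
11.975 [ 0.55062036 -0.06871249  0.19167868] [ 1.79957217e+02 -1.58123620e-02  7.04433760e+01] [0.08075511 0.33351638 0.13057074]
```

View pics/w5.png

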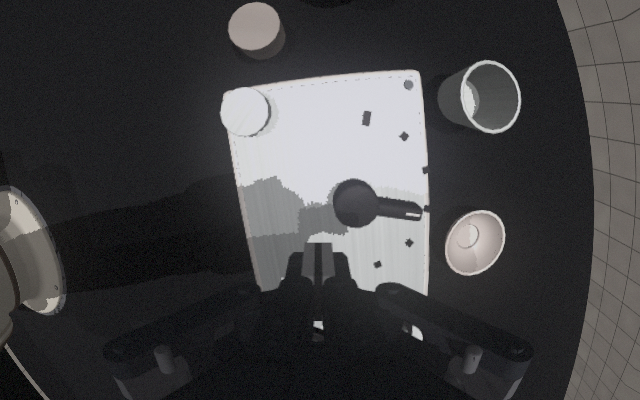

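Call:
send_rows(moves=[-0.394, -0.941, 0, 0, 0, 0, 1, -0.394, -0.941, 0, 0, 0, 0, 1, -0.394, -0.941, 0, 0, 0, 0, 1, -0.394, -0.941, 0, 0, 0, 0, 1, -0.394, -0.941, 0, 0, 0, 0, 1, -0.394, -0.941, 0, 0, 0, 0, 1, 0, 0, 0, 0, 0, 0, 1, 0, 0, 0, 0, 0, 0, 1])

```text
time: 13.02
ee_pos: [0.4924, -0.2097, 0.1913]
tcp_rot: [180.0, -0.0, 70.4]
wrist_force: [-1.2, 0.3, -0.4]
opening: 0.0001
grasp_force: 0.0
```

Run:
```python
from h import *
c=bot.camera("wrist");cv2.imwrite("pics/w6.png",c["color"][:,:,::-1]);print(bot.get_obs()["ee_pos"])
for q,z in(("lever_tip",.107),("start_top",.102)):
    for l in bot.landmark_of("wrist",q)[:2]:
        X=wz(c,l["pixel"],z);d=X[:2]-[.58,-.0762];print(q,l["p"],l["pixel"],X,"q",62.4-np.degrees(np.arctan2(d[1],d[0])))
```

```text
[ 0.49242445 -0.20953329  0.19128471]
lever_tip 0.92 [436.1, 22.5] [ 0.62814463 -0.09933916  0.107     ] q 88.06976256186607
```

View pics/w6.png

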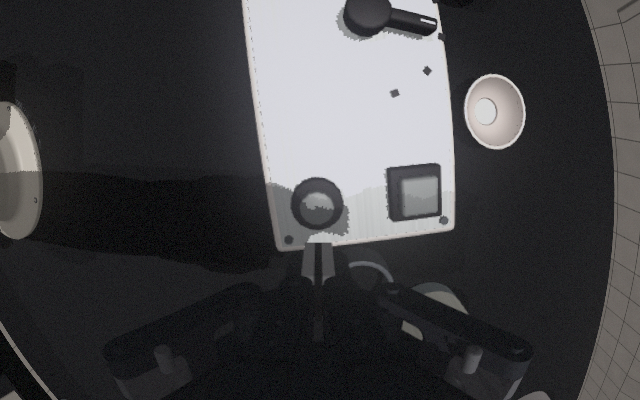

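The selector is in the third click (q about 88°). The round button at (318,203) lies in line with the fingers, so I'll lower onto it.

Call:
send_rows(moves=[0, 0, -0.85, 0, 0, 0, 1, 0, 0, -0.85, 0, 0, 0, 1, 0, 0, -0.85, 0, 0, 0, 1, 0, 0, -0.8, 0, 0, 0, 1, 0, 0, 0, 0, 0, 0, 1])

```text
time: 13.8
ee_pos: [0.4915, -0.2093, 0.1062]
tcp_rot: [-179.8, -0.0, 70.5]
wrist_force: [0.3, -1.0, 0.4]
opening: 0.0001
grasp_force: 0.0
```

Call:
send_rows(moves=[0, 0, -0.08, 0, 0, 0, 1, 0, 0, -0.08, 0, 0, 0, 1, 0, 0, -0.08, 0, 0, 0, 1, 0, 0, 0, 0, 0, 0, 1])

```text
time: 14.3
ee_pos: [0.4923, -0.2102, 0.1018]
tcp_rot: [180.0, -0.0, 70.4]
wrist_force: [0.3, -0.1, 1.7]
opening: -0.0002
grasp_force: 0.7
```

Contact at z 0.102, as expected.

Call:
send_rows(moves=[0, 0, -0.08, 0, 0, 0, 1, 0, 0, -0.08, 0, 0, 0, 1, 0, 0, 0, 0, 0, 0, 1])

```text
time: 14.68
ee_pos: [0.4923, -0.2103, 0.0977]
tcp_rot: [180.0, -0.0, 70.4]
wrist_force: [1.2, -0.2, 2.4]
opening: -0.0
grasp_force: 1.9
```

Call:
send_rows(moves=[0, 0, -0.05, 0, 0, 0, 1, 0, 0, 0, 0, 0, 0, 1])

```text
time: 14.92
ee_pos: [0.4923, -0.2102, 0.0965]
tcp_rot: [180.0, 0.0, 70.4]
wrist_force: [1.6, 0.7, 4.5]
opening: -0.0003
grasp_force: 2.3
```

Call:
send_rows(moves=[0, 0, -0.03, 0, 0, 0, 1, 0, 0, 0, 0, 0, 0, 1])

```text
time: 15.18
ee_pos: [0.4923, -0.2103, 0.096]
tcp_rot: [179.9, 0.0, 70.4]
wrist_force: [1.9, -0.3, 6.5]
opening: 0.0001
grasp_force: 3.6
```

Call:
send_rows(moves=[0, 0, -0.02, 0, 0, 0, 1, 0, 0, 0, 0, 0, 0, 1])

```text
time: 15.42
ee_pos: [0.4924, -0.2103, 0.096]
tcp_rot: [179.9, -0.0, 70.4]
wrist_force: [-0.8, 0.7, 10.0]
opening: -0.0001
grasp_force: 5.2
```

The button has bottomed out: force rises and z holds at 0.096. I'll lift off.

Call:
send_rows(moves=[0, 0, 0.3, 0, 0, 0, 1, 0, 0, 1, 0, 0, 0, 1, 0, 0, 1, 0, 0, 0, 1, 0, 0, 1, 0, 0, 0, 1, 0, 0, 0, 0, 0, 0, 1, 0, 0, 0, 0, 0, 0, 1])

```text
time: 16.18
ee_pos: [0.4916, -0.21, 0.1763]
tcp_rot: [-179.9, -0.0, 70.4]
wrist_force: [0.1, 0.1, -0.6]
opening: -0.0001
grasp_force: 0.0
```

Run:
```python
from h import *
o=bot.get_obs();print(o["ee_pos"],o["wrist_force"])
c=bot.camera("wrist")
for l in bot.landmark_of("wrist","lever_tip")[:1]:
    X=wz(c,l["pixel"],.107);d=X[:2]-[.58,-.0762];print(l["p"],62.4-np.degrees(np.arctan2(d[1],d[0])))
print(bot.job_done())
```

```text
[ 0.49162421 -0.21001782  0.17627573] [ 0.08579449  0.12957929 -0.55203038]
0.87 88.92886816083485
the job is handed in; nothing more can be done
None
```

The job is handed in, verdict not shown: the selector went back to off, then to the third click (last measured at about 89°); start was pressed fully down (10 N peak) and released, and I never went near stop or the loose things.

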